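Load the sprung screw-carton magazine and hold it down

TASK

On the carton already lying in the sprung magazine, stack first the deep carton and then the shallow one, each squarely with its edges flush. Then push the whole column down through the top carton until the platform sits hard on its stop pins, without crushing the cartons, and finish while still holding it down there, as if for a workmate to swing the catch over. Leave the small carton and everything else on the bench where it is.

Things in the scene. Friction and masses are not known exactly. Their poses are not given: they have to be found in the camera images.
- magazine: the sprung carton magazine, screwed to the bench, a flat dark steel base 200 x 110 x 12 mm (x from -80 to 120 mm) with a sprung aluminium platform and, at x 98, y 44 mm (a corner of the base), one upright catch post (12 x 16 mm, 212 mm high; a short steel catch near its top points away from the platform, reaching x 138 mm). Origin on the bench directly under the platform's centre; x runs along the base towards the end with the post, z up
- platform_top (a point): centre of the top face of the sprung platform (plate 104 x 74 x 8 mm), 75 mm above the bench when up; same axes as the magazine
- platform (a joint): how far the platform is pressed down, m: 0 = fully up, 0.025 = hard down on its four stop pins. The spring pushes up with about 6 N at 0 and 16 N at 0.025 (the platform's own weight already taken off); the weight of the cartons helps to press, so the hand must add about 8 to 12 N to reach the stop; the platform springs back up if let go
- first_center (a point): centre of the carton already lying on the platform, 90 x 60 x 45 mm (x, y, z); x along the 90 mm side, y along the 60 mm side, z up (a half turn looks the same). Cardboard, closed, rigid, 0.14 to 0.26 kg; it may lie a few mm and degrees off the platform's centre, which is fine
- deep_center (a point): centre of the deep carton, loose on the bench, 90 x 60 x 55 mm (x, y, z); x along the 90 mm side, y along the 60 mm side, z up (a half turn looks the same). Cardboard, closed, rigid, 0.17 to 0.33 kg
- shallow_center (a point): centre of the shallow carton, loose on the bench, 90 x 60 x 35 mm (x, y, z); x along the 90 mm side, y along the 60 mm side, z up (a half turn looks the same). Cardboard, closed, rigid, 0.12 to 0.24 kg
- small_center (a point): a smaller carton of the same board, 55 x 40 x 40 mm, not part of the job; its centre
- jar_c (a point): a clear jar, diameter 70, height 90 mm, not part of the job; its centre
- glue_c (a point): a white glue bottle, diameter 56, height 170 mm, not part of the job; its centre
- tape_c (a point): a tape measure, about 80 x 34 x 50 mm, not part of the job; its centre
- offcut_c (a point): a flat wood offcut, 110 x 45 x 20 mm, not part of the job; its centre
- driver_grip (a point): a screwdriver lying flat, 200 mm long, not part of the job; a point on its handle
- tin_c (a point): a paint tin, diameter 100, height 110 mm, not part of the job; its centre
Not all that is in view belongs to the job. Leave any red or yellow look-alike of the part that bears shallow_center alone. What is shaped like the part that bears deep_center but purple is not meant.

How it is judged (in metres and radians):
On the way, in this order (a step that is already met when the one before it is completed fails the run):
1. the deep carton lies squarely on the first one, let go (horizontal distance between deep_center and first_center below 0.01 m and angle between the x axis of deep_center and the x axis of first_center, either way round below 0.12 rad and z of deep_center in the frame of first_center between 0.046 and 0.054 m and angle between deep_center's own z axis and vertical below 0.06 rad and contact force between the fingers and deep below 0.2 N), for 0.2 s.
2. the shallow carton lies squarely on the deep one (horizontal distance between deep_center and first_center below 0.01 m and angle between the x axis of deep_center and the x axis of first_center, either way round below 0.12 rad and z of deep_center in the frame of first_center between 0.046 and 0.054 m and angle between each of deep_center, shallow_center's own z axis and vertical below 0.06 rad and horizontal distance between shallow_center and deep_center below 0.01 m and angle between the x axis of shallow_center and the x axis of deep_center, either way round below 0.12 rad and z of shallow_center in the frame of deep_center between 0.041 and 0.049 m), for 0.2 s.
3. the platform is down on its stop (value of joint platform above 0.0235 m), for 0.2 s.
At the end, for the whole second after the job is handed in: Platform within 1.5 mm of its stop and still; fingers press the shallow carton (over 2 N) and touch neither magazine nor lower cartons; shallow on deep on first, each within 10 mm and 0.12 rad of the one below, seated and level; first within 25 mm of the platform centre (all of step 2 and horizontal distance between first_center and platform_top below 0.025 m and angle between first_center's own z axis and vertical below 0.06 rad and value of joint platform above 0.0235 m and contact force between the fingers and shallow above 2 N and contact force between each of the fingers, the arm and magazine below 0.5 N and contact force between the fingers and deep below 0.5 N and contact force between the fingers and first below 0.5 N and velocity of joint platform below 0.01 m/s); the arm keeps its last pose, push and grip.
It fails at once if the column is crushed (over 60 N between the first carton and the platform) (contact force between first and magazine above 60 N).
It fails at once if a bystander is moved by more than 30 mm (distance of any of small_center, jar_c, glue_c, tape_c, offcut_c, driver_grip, tin_c from where it was at the start of the episode above 0.03 m).
It also fails if it takes over 72 s, if anything falls off the work surface, if the arm or the gripper's body presses on something with over 40 N, if the wrist force passes 120 N, or if a joint passes its speed limit or range.

ROBOT

A 6-joint arm with a two-finger parallel gripper is mounted at the origin on the work surface. World frame = base frame: x ahead of the robot, y to its left, z up, the work surface at z = 0. Lengths are in m, angles in degrees, forces in N, time in s.
With the tool pointing down it reaches from about 0.325 to 0.75 m from the base axis. Payload 7.6 kg.
Tool frame: the origin (TCP) lies between the finger pads; the fingertips stand 11 mm ahead of it and the grasp point (between the pads) lies 8 mm behind it (arm.nose_length is the distance from the TCP to the fingertips, in m); z points along the fingers, y is the line along which they close (so a half turn about z gives the same grasp; the last joint's range is limited). The gripper opens to 85 mm and grips with 20 to 120 N. Pads are 22 mm wide; open, the fingers measure 114 mm over their backs; the gripper's body (76 mm by 85 mm) begins 54 mm behind the grasp point. The pads swing forward as they close: fully open they stand 13 mm farther back than shut.
Start: joints at [-73.528, 2.991, 80.254, -0, 96.75, -4.028], TCP at [0.184, -0.492, 0.204] pointing down, gripper open.
Joint ranges: [-166.34, 166.34], [-52.06, 124.39], [6.96, 135.62], [-60.46, 240.46], [14.63, 156.25], [-167.68, 167.68]. Speed limits (degrees/s): [147.25, 147.25, 172.46, 180, 180, 180].

INTERFACE

Orientations are given as [roll, pitch, yaw] about the fixed x, y, z axes, in that order (R = Rz(yaw) Ry(pitch) Rx(roll)).
In Python, from plant import arm gives the robot as it stands.
- The arm moves only by the tool drive_tool, never from a script. Its argument "motion" is a list that holds one entry, the list of rows, each a list of 7 numbers: the shift along the tool's x, y, z in mm, then the turn, a rotation vector about the tool's x, y, z in degrees, then the gripper command: -1 is fully open, 1 is shut, values between are in proportion. A call has 1 to 8 rows; each row is the pose to reach, as a shift and turn from the pose commanded when the call began, along the tool's axes at that moment; what a row does not reach only later rows make up. A row lasts 1/10 s, in which the tool goes at most 50 mm and 8.59 degrees, less where a joint would pass 70% of its speed; a pose out of reach is approached as far as the arm can. A call with a gripper value outside its range is refused whole. The fingers move at their own pace and stop on an object; "squeeze" is the grip in N (left out, the last holds). Time passes only in rows, so rows that repeat a pose let the fingers close. It gives the time, the measured TCP pose, the force, the opening and the grip force at its end, in the units of the state.
- arm.read_state(): the state, without advancing time (a new reading comes with each control period).
- arm.grab_frame(name): name is "scene" or "top" or "wrist"; returns the picture (480x640x3 uint8, red, green, blue); there is no depth.
- arm.calibration(name): a dict with "intrinsics" (3x3 intrinsics, pixels), "R" (3x3) and "t" (3): a world point X has camera coordinates R X + t. Camera axes: x right, y down, z forward; pixel columns grow to the right and rows downward; lengths in m; the calibration is good to about 2 mm. A picture is of the moment at which its call begins: read the wrist's pose just before it. calibration takes no time and is no camera call; for the wrist camera it gives the pose at the moment of the call.
- arm.finish_job(): hands the job in; it is judged then, once.
The state is a dict: "t": time; "joint_positions": joint angles; "qvel": joint speeds; "tau": joint torques, N m; "tcp_pos": TCP position; "eef_rot": TCP orientation; "contact_force": force on the tool from outside, world axes, zero at the start; "ft_torque": the same for the moment, N m; "grip_width": finger opening in m; "finger_force": force on a finger pad.
Only numpy, scipy, OpenCV 4.12 (cv2) and the standard library are available. Lean on these libraries where they do the work, as an engineer would, in place of code of your own. Each camera call takes 0.05 s, during which the arm holds its last target. There are 200 camera calls.

## Working session

There is one attempt and no reset: what is moved stays moved. The work goes in short steps, Python scripts to look and compute and a tool call to move; the robot and the scene stay as the last step left them, time stands still between calls to the robot, and variables do not carry over. Pictures are saved under pics/ and viewed, at most 10 in all, crops included, and the job is handed in when it is done.

Besides the shell and the picture viewer there is one more tool, called after "Request:" as a command line: name --argument value ..., lists and objects as JSON in quotes. drive_tool: Moves the arm, as the interface text tells. Its arguments: {"type":"object","properties":{"motion":{"type":"array","items":{"type":"array","items":{"type":"array","items":{"type":"number"}}}},"squeeze":{"type":"number"}},"required":["motion"]}

```bash
mkdir -p pics; ls; python3 - <<'E'
from plant import arm
import cv2,numpy as np
print(arm.read_state())
for n in("scene","top"):
    im=arm.grab_frame(n); cv2.imwrite(f"pics/{n}0.png",im[:,:,::-1]); c=arm.calibration(n); print(n,{k:np.round(v,4).tolist() for k,v in c.items()})
E
```

```text
pics
{'t': 0.0, 'joint_positions': array([-7.35283761e+01,  3.02698384e+00,  8.03138356e+01,  9.82334125e-04,
        9.67510722e+01, -4.02750638e+00]), 'qvel': array([-0.01062417, -0.0692118 ,  0.08713935,  0.076675  ,  0.01354104,
        0.04145582]), 'tau': array([-4.04433376e-04, -3.81666040e+01, -3.60188949e+01, -8.60233604e-05,
        6.12948759e-03, -4.73059288e-05]), 'tcp_pos': array([ 0.18377976, -0.49140166,  0.20266743]), 'eef_rot': array([-1.79908404e+02, -7.42733345e-03,  2.04992391e+01]), 'contact_force': array([ 0.45858894, -0.54215999,  0.52521521]), 'ft_torque': array([-0.03205178, -0.02707396,  0.03869939]), 'finger_force': 0.0, 'grip_width': 0.08568501315473376}
scene {'intrinsics': [[468.1971, 0.0, 319.0012], [0.0, 468.1971, 234.9895], [0.0, 0.0, 1.0]], 'R': [[0.7925, 0.6097, 0.0175], [0.4201, -0.5249, -0.7403], [-0.4422, 0.594, -0.6721]], 't': [-0.4376, -0.17, 1.5573]}
top {'intrinsics': [[616.9635, 0.0, 317.1858], [0.0, 616.9635, 232.4285], [0.0, 0.0, 1.0]], 'R': [[-0.019, -0.9998, 0.0064], [-0.9931, 0.0181, -0.1155], [0.1153, -0.0085, -0.9933]], 't': [0.0176, 0.5202, 1.5547]}
```

View pics/scene0.png

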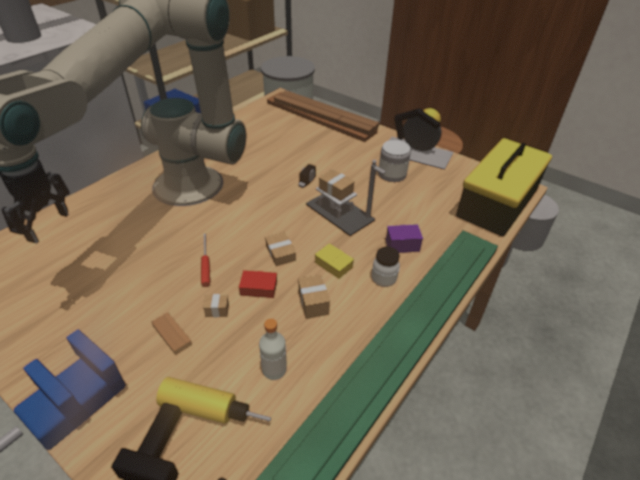

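View pics/top0.png

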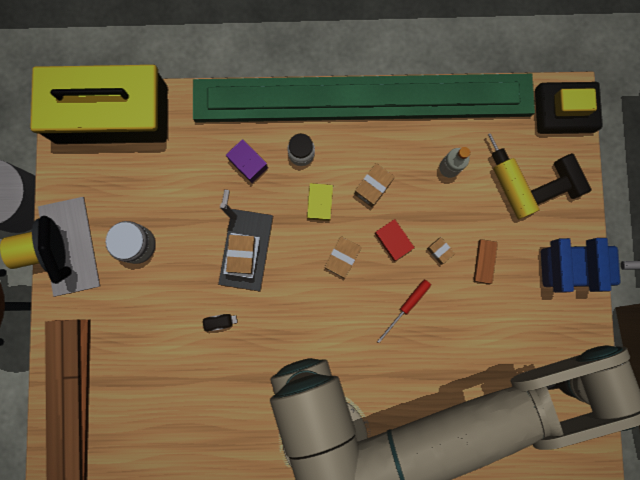

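The top view shows these boxes:
- Tan with white tape: (374,186), (343,257) and the small one at (441,250).
- Look-alikes: red (395,240), yellow (320,201) and purple (246,160).
- First carton: on the magazine at (240,254), with the post at (228,210).

The scene view shows the tan box at (314,296) as taller, so it should be the deep one. The one at (281,248) is flatter, so it should be the shallow one. I'll confirm both in one enlarged crop.

```bash
python3 - <<'E'
import cv2,numpy as np
t=cv2.imread("pics/top0.png")[150:300,210:410]; s=cv2.imread("pics/scene0.png")[160:320,250:350]
a=cv2.resize(t,None,fx=2.5,fy=2.5,interpolation=cv2.INTER_CUBIC); b=cv2.resize(s,None,fx=3,fy=3,interpolation=cv2.INTER_CUBIC)
o=np.zeros((480,800,3),np.uint8); o[:375,:500]=a; o[:480,500:]=b
cv2.imwrite("pics/crop.png",o)
h=cv2.cvtColor(cv2.imread("pics/top0.png"),cv2.COLOR_BGR2HSV)
for p in [(368,195),(380,178),(374,184),(338,265),(348,248),(342,257),(240,242),(240,266),(300,300),(360,220)]: print(p,h[p[1],p[0]])
E
```

```text
(368, 195) [ 15 137 138]
(380, 178) [ 15 135 142]
(374, 184) [109  24 172]
(338, 265) [ 16 137 136]
(348, 248) [ 15 134 143]
(342, 257) [108  22 171]
(240, 242) [ 16 133 140]
(240, 266) [ 15 136 137]
(300, 300) [ 18 119 154]
(360, 220) [ 15 132 153]
```

View pics/crop.png

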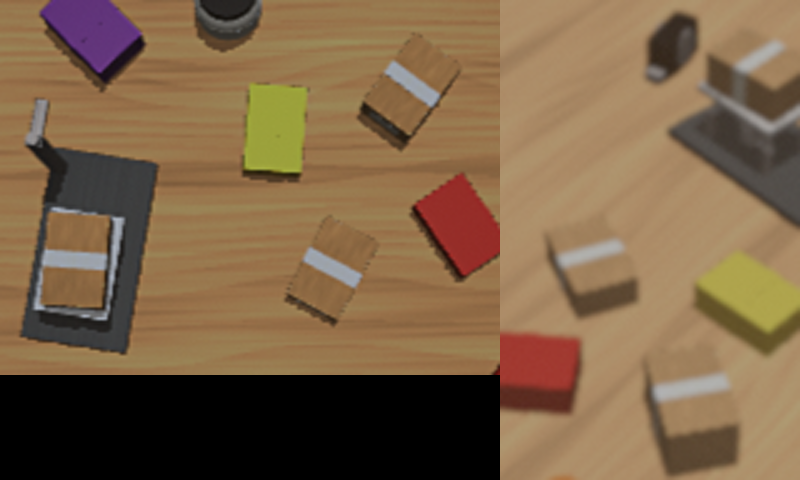

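The crop confirms it: deep is the tall tan box at top (374,186), shallow is the low tan one at (343,257), and first is on the platform at (240,254). The tape strips run across the short side, so they give centre and heading.

```bash
cat > h.py <<'E'
import numpy as np,cv2
def ray(c,uv,z):
    K,R,t=[np.array(c[k]) for k in("intrinsics","R","t")]
    d=R.T@np.linalg.solve(K,[uv[0],uv[1],1.]); o=-R.T@t
    return o+d*(z-o[2])/d[2]
def quad(c,px,z):
    """box top corners, px in order round the face -> centre, heading of long side mod 180, side lengths"""
    P=np.array([ray(c,p,z)[:2] for p in px]); e=[P[(i+1)%4]-P[i] for i in range(4)]
    a,b=e[0]-e[2],e[1]-e[3]
    l,s=(a,b) if np.hypot(*a)>np.hypot(*b) else (b,a)
    return P.mean(0).round(4),round(np.degrees(np.arctan2(l[1],l[0]))%180,1),np.hypot(*l).round(4)/2,np.hypot(*s).round(4)/2
def white(im,c,u,v,r,z):
    h=cv2.cvtColor(im,cv2.COLOR_BGR2HSV); m=((h[:,:,1]<70)&(h[:,:,2]>125)).astype(np.uint8)
    w=np.zeros_like(m); w[v-r:v+r,u-r:u+r]=m[v-r:v+r,u-r:u+r]
    n,l,st,ce=cv2.connectedComponentsWithStats(w); k=1+np.argmax(st[1:,4])
    ys,xs=np.nonzero(l==k); P=np.array([ray(c,(x,y),z)[:2] for x,y in zip(xs,ys)])
    (cx,cy),(_,_),_=cv2.minAreaRect((P*1e4).astype(np.float32))
    d=P-P.mean(0); g=np.linalg.svd(d,full_matrices=False)[2][0]
    return P.mean(0).round(4),(cx/1e4,cy/1e4),'n',len(xs),'yaw long',round((np.degrees(np.arctan2(g[1],g[0]))+90)%180,1),'tape len',np.ptp(d@g).round(4)
E
python3 - <<'E'
from plant import arm
from h import *
c=arm.calibration("top"); im=cv2.imread("pics/top0.png")
for n,u,v,z,q in(("deep",374,184,.055,[(413,33),(460,68),(410,136),(362,99)]),("shal",342,257,.035,[(330,215),(379,243),(337,320),(287,293)]),("first",240,254,.12,[(50,211),(109,214),(105,309),(40,302)])):
    print(n,white(im,c,u,v,14,z),quad(c,[(x/2.5+210,y/2.5+150) for x,y in q],z))
w=arm.calibration("wrist"); s=arm.read_state()
C=-w["R"].T@w["t"]; print(C-s["tcp_pos"], w["R"], w["intrinsics"])
E
```

```text
deep (array([ 0.6418, -0.1407]), (0.64207275390625, -0.1404104736328125), 'n', 156, 'yaw long', np.float64(141.6), 'tape len', np.float64(0.0608)) (array([ 0.6405, -0.1406]), np.float64(142.0), np.float64(0.0871), np.float64(0.0609))
shal (array([ 0.4565, -0.0554]), (0.456334716796875, -0.0556034423828125), 'n', 163, 'yaw long', np.float64(151.5), 'tape len', np.float64(0.0615)) (array([ 0.4555, -0.0575]), np.float64(150.0), np.float64(0.0905), np.float64(0.05765))
first (array([0.4624, 0.1976]), (0.462649365234375, 0.19716282958984374), 'n', 176, 'yaw long', np.float64(175.7), 'tape len', np.float64(0.0605)) (array([0.4621, 0.1947]), np.float64(175.4), np.float64(0.0901), np.float64(0.06))
[0.07170233 0.02649648 0.17180088] [[ 3.51141815e-01 -9.36322286e-01 -4.43246731e-05]
 [-8.93387008e-01 -3.35054295e-01  2.99329707e-01]
 [-2.80283927e-01 -1.05067577e-01 -9.54149739e-01]] [[350.6575273    0.         322.0589398 ]
 [  0.         350.6575273  234.25502094]
 [  0.           0.           1.        ]]
```

```bash
cat >> h.py <<'E'
from scipy.spatial.transform import Rotation as Ro
def delta(s,p,yaw):
    R=Ro.from_euler('xyz',s["eef_rot"],degrees=True); T=Ro.from_euler('xyz',[180,0,yaw],degrees=True)
    return (1e3*R.inv().apply(np.array(p)-s["tcp_pos"])).round(1),np.degrees((R.inv()*T).as_rotvec()).round(1)
E
python3 - <<'E'
from plant import arm
from h import *
print(delta(arm.read_state(),[.6415,-.1405,.27],141.6))
E
```

```text
(array([ 551.6, -168.5,  -66.9]), array([-0.000e+00, -1.000e-01, -1.211e+02]))
```

Request:
drive_tool --motion '[[[50,-15,-10,0,0,-8,-1],[100,-30,-20,0,0,-16,-1],[150,-45,-30,0,0,-24,-1],[195,-60,-40,0,0,-32,-1],[240,-75,-50,0,0,-40,-1],[285,-90,-60,0,0,-48,-1],[330,-105,-67,0,0,-56,-1],[375,-118,-67,0,0,-64,-1]]]'

```text
t: 0.9
tcp_pos: [0.4953, -0.2484, 0.2716]
eef_rot: [179.9, 0.1, 84.8]
contact_force: [0.9, -1.1, 0.9]
grip_width: 0.0851
finger_force: 0.0
```

```bash
python3 - <<'E'
from plant import arm
from h import *
s=arm.read_state();print(s["t"],s["tcp_pos"],s["eef_rot"],delta(s,[.6415,-.1405,.27],141.6))
E
```

```text
0.9 [ 0.49533194 -0.24837818  0.27163473] [1.79907689e+02 5.19301131e-02 8.48330623e+01] (array([120.6, 135.9,   1.7]), array([  0.1,   0.1, -56.8]))
```

Request:
drive_tool --motion '[[[30,34,0,0,0,-8,-1],[60,68,0,0,0,-16,-1],[90,102,0,0,0,-24,-1],[121,136,1,0,0,-32,-1],[121,136,1,0,0,-40,-1],[121,136,1,0,0,-48,-1],[121,136,1,0,0,-57,-1],[121,136,1,0,0,-57,-1]]]'

```text
t: 1.7
tcp_pos: [0.6408, -0.1424, 0.2687]
eef_rot: [-180.0, -0.1, 141.6]
contact_force: [-0.4, 0.3, 0.1]
grip_width: 0.0853
finger_force: 0.0
```

```bash
python3 - <<'E'
from plant import arm
from h import *
s=arm.read_state();print(s["t"],s["tcp_pos"],s["eef_rot"])
c=arm.calibration("wrist"); im=arm.grab_frame("wrist")[:,:,::-1].copy(); cv2.imwrite("pics/w1.png",im)
X=c["R"]@np.array([.6415,-.1405,.055])+c["t"]; u=c["intrinsics"]@X; u=(u/u[2])[:2].astype(int); print(u)
print(white(im,c,u[0],u[1],45,.055))
E
```

```text
1.7 [ 0.64076636 -0.14235684  0.26871965] [-1.79968133e+02 -6.37839703e-02  1.41601337e+02]
[324 195]
(array([ 0.6408, -0.141 ]), (0.64077734375, -0.1410244873046875), 'n', 831, 'yaw long', np.float64(143.1), 'tape len', np.float64(0.0615))
```

View pics/w1.png

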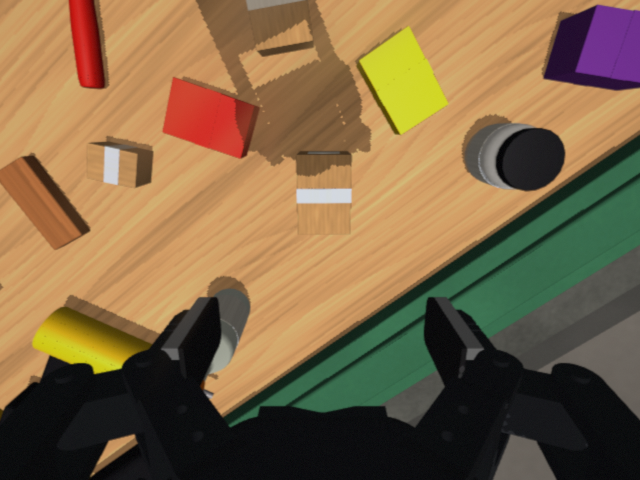

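The wrist view shows the deep carton at (324,195) with its tape level, and it agrees with the top camera to 1 mm.

```bash
python3 - <<'E'
from plant import arm
from h import *
s=arm.read_state();print(delta(s,[.641,-.1408,.037],142.5))
E
```

```text
(array([  0.6,   1.6, 231.9]), array([-0. , -0.1, -1.1]))
```

Request:
drive_tool --motion '[[[0.6,1.6,45,0,0,-1.1,-1],[0.6,1.6,90,0,0,-1.1,-1],[0.6,1.6,135,0,0,-1.1,-1],[0.6,1.6,170,0,0,-1.1,-1],[0.6,1.6,200,0,0,-1.1,-1],[0.6,1.6,220,0,0,-1.1,-1],[0.6,1.6,231,0,0,-1.1,-1],[0.6,1.6,231,0,0,-1.1,-1]]]'

```text
t: 2.55
tcp_pos: [0.6403, -0.1407, 0.0367]
eef_rot: [-179.9, -0.2, 142.5]
contact_force: [0.8, 0.2, 0.1]
grip_width: 0.0855
finger_force: 0.0
```

Request:
drive_tool --motion '[[[0,0,0,0,0,0,0.6],[0,0,0,0,0,0,1],[0,0,0,0,0,0,1],[0,0,0,0,0,0,1],[0,0,0,0,0,0,1],[0,0,0,0,0,0,1],[0,0,0,0,0,0,1],[0,0,0,0,0,0,1]]]' --squeeze 35

```text
t: 3.35
tcp_pos: [0.6413, -0.1409, 0.0385]
eef_rot: [-180.0, -0.0, 142.6]
contact_force: [0.6, 0.3, -0.5]
grip_width: -0.0001
finger_force: 0.0
```

The fingers closed on nothing, so I'll look.

```bash
python3 - <<'E'
from plant import arm
from h import *
s=arm.read_state();print(s["t"],s["tcp_pos"],s["grip_width"],s["finger_force"])
im=arm.grab_frame("wrist")[:,:,::-1]; im2=arm.grab_frame("scene")[:,:,::-1]
cv2.imwrite("pics/w2.png",np.hstack([cv2.resize(im,(400,300)),cv2.resize(im2[180:360,230:470],(400,300))]))
E
```

```text
3.35 [ 0.64129737 -0.14087216  0.03846711] -7.228845518688994e-05 0.0
```

View pics/w2.png

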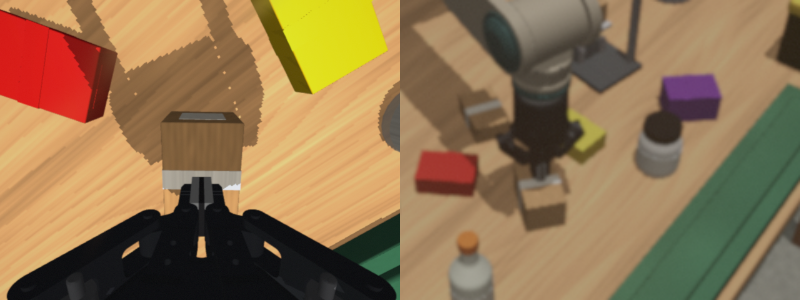

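```bash
python3 - <<'E'
from plant import arm
from h import *
c=arm.calibration("wrist")
im=arm.grab_frame("wrist")[:,:,::-1].copy(); im2=arm.grab_frame("scene")[:,:,::-1].copy(); c2=arm.calibration("scene")
def pr(c,X): p=c["intrinsics"]@(c["R"]@np.array(X)+c["t"]); return (p/p[2])[:2].round(0)
a=np.radians(142.5); ex=np.array([np.cos(a),np.sin(a)]); ey=np.array([-ex[1],ex[0]])
for z in(0,.055):
  for i,j in((1,1),(1,-1),(-1,-1),(-1,1)):
    q=[*(np.array([.641,-.1408])+ex*.045*i+ey*.03*j),z]; print(z,i,j,pr(c,q),pr(c2,q))
s=arm.read_state();print('tip',pr(c,s["tcp_pos"]-[0,0,.011]),pr(c2,s["tcp_pos"]-[0,0,.011]),s["joint_positions"])
A=cv2.resize(im[160:400,220:420],(500,600)); B=cv2.resize(im2[270:330,280:310+20],(300,360),interpolation=cv2.INTER_CUBIC)
o=np.zeros((600,800,3),np.uint8); o[:,:500]=A; o[:360,500:]=B; cv2.imwrite("pics/w3.png",o)
E
```

```text
0 1 1 [272. 178.] [297. 292.]
0 1 -1 [372. 178.] [320. 288.]
0 -1 -1 [366. 312.] [329. 315.]
0 -1 1 [277. 312.] [306. 319.]
0.055 1 1 [255. 196.] [297. 278.]
0.055 1 -1 [389. 196.] [320. 274.]
0.055 -1 -1 [379. 365.] [330. 300.]
0.055 -1 1 [264. 365.] [306. 305.]
tip [322. 266.] [313. 296.] [-1.56086925e+01  2.99083473e+01  6.70634306e+01 -4.95840773e-03
  8.30281311e+01 -6.82099362e+01]
```

View pics/w3.png

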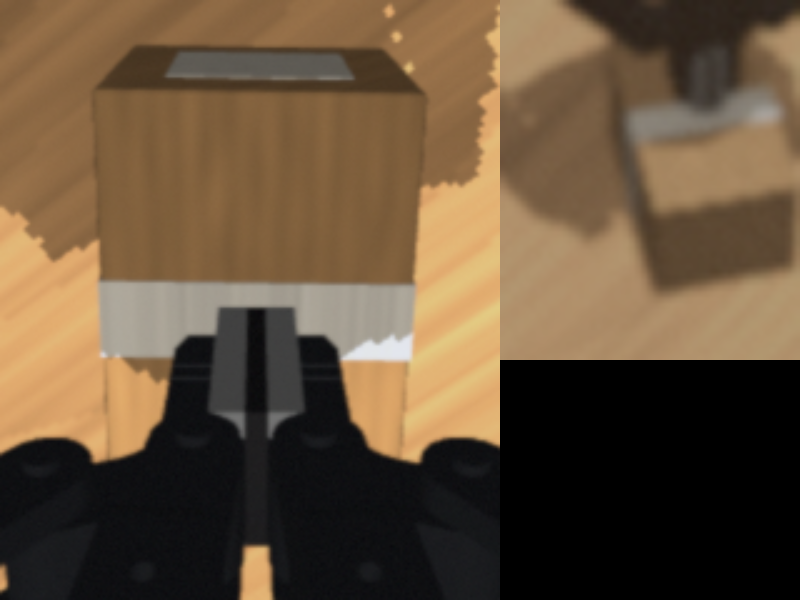

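```bash
python3 - <<'E'
from plant import arm
from h import *
c=arm.calibration("wrist"); s=arm.read_state(); print(arm.nose_length,[a for a in dir(arm) if a[0]!='_'])
def pr(c,X): p=c["intrinsics"]@(c["R"]@np.array(X)+c["t"]); return (p/p[2])[:2].round(0)
a=np.radians(142.5); ex=np.array([np.cos(a),np.sin(a),0])
for z in(.0275,.04,.05,.055,.06,.07): print(z,[pr(c,np.array([*s["tcp_pos"][:2],z])+ex*d) for d in(-.011,0,.011)])
E
```

```text
0.011 ['PlanningError', 'calibration', 'finish_job', 'grab_frame', 'nose_length', 'read_state']
0.0275 [array([322., 284.]), array([322., 266.]), array([322., 248.])]
0.04 [array([322., 294.]), array([322., 275.]), array([322., 256.])]
0.05 [array([322., 303.]), array([322., 283.]), array([322., 263.])]
0.055 [array([322., 308.]), array([322., 288.]), array([322., 267.])]
0.06 [array([322., 313.]), array([322., 293.]), array([322., 271.])]
0.07 [array([322., 324.]), array([322., 303.]), array([322., 280.])]
```

The carton hasn't moved, and the fingers closed above it. The tips show at row 289, but tips at the stated height would show near row 248–266. So they sit higher than the nominal nose length says, and I'll measure it by touching the carton top gently with the closed tips.

Request:
drive_tool --motion '[[[0,0,1.5,0,0,0,1],[0,0,3,0,0,0,1],[0,0,4.5,0,0,0,1],[0,0,6,0,0,0,1],[0,0,7,0,0,0,1],[0,0,8,0,0,0,1],[0,0,9,0,0,0,1],[0,0,9,0,0,0,1]]]'

```text
t: 4.35
tcp_pos: [0.6412, -0.1409, 0.0293]
eef_rot: [-180.0, -0.0, 142.6]
contact_force: [-0.0, -0.8, -0.2]
grip_width: -0.0004
finger_force: 0.0
```

Request:
drive_tool --motion '[[[0,0,1,0,0,0,1],[0,0,2,0,0,0,1],[0,0,3,0,0,0,1],[0,0,4,0,0,0,1],[0,0,5,0,0,0,1],[0,0,6,0,0,0,1],[0,0,6,0,0,0,1]]]'

```text
t: 5.05
tcp_pos: [0.6415, -0.1409, 0.0272]
eef_rot: [180.0, 0.1, 142.6]
contact_force: [-11.1, 2.8, 18.2]
grip_width: -0.0002
finger_force: 9.2
```

Contact came at reported TCP z ≈ 0.0275, so the closed tips sit about 27 mm behind the reported TCP, 38 mm off the spec. I'll use this measured offset from here on. Next: raise, open and re-grasp lower.

Request:
drive_tool --motion '[[[0,0,-30,0,0,0,1],[0,0,-45,0,0,0,-1],[0,0,-45,0,0,0,-1],[0,0,-45,0,0,0,-1],[0,0,-45,0,0,0,-1],[0,0,-45,0,0,0,-1],[0,0,-45,0,0,0,-1],[0,0,-45,0,0,0,-1]]]'

```text
t: 5.85
tcp_pos: [0.6411, -0.1408, 0.0679]
eef_rot: [-180.0, -0.0, 142.6]
contact_force: [0.2, 0.1, 0.2]
grip_width: 0.0856
finger_force: 0.0
```

```bash
python3 - <<'E'
from plant import arm
from h import *
s=arm.read_state();print(s["t"],s["tcp_pos"],s["grip_width"],s["contact_force"])
c=arm.calibration("wrist"); im=arm.grab_frame("wrist")[:,:,::-1].copy()
X=c["R"]@np.array([.641,-.141,.055])+c["t"]; u=c["intrinsics"]@X; u=(u/u[2])[:2].astype(int)
r=white(im,c,u[0],u[1],75,.055); print(u,r); print(delta(s,[*r[1],-.004],142.5))
E
```

```text
5.85 [ 0.64112117 -0.14084104  0.06793674] 0.0856159358229829 [0.23933544 0.07063163 0.19059969]
[321 264] (array([ 0.6413, -0.1408]), (0.641539208984375, -0.14086326904296875), 'n', 2849, 'yaw long', np.float64(141.7), 'tape len', np.float64(0.0612))
(array([-0.4,  0.3, 71.9]), array([-0. , -0. ,  0.1]))
```

Request:
drive_tool --motion '[[[0,0,25,0,0,0.5,-1],[0,0,50,0,0,0.5,-1],[0,0,65,0,0,0.5,-1],[0,0,71,0,0,0.5,-1],[0,0,71,0,0,0.5,-1]]]'

```text
t: 6.4
tcp_pos: [0.641, -0.1408, -0.0031]
eef_rot: [-180.0, -0.1, 142.1]
contact_force: [-0.1, 0.5, 0.4]
grip_width: 0.0855
finger_force: 0.0
```

Request:
drive_tool --motion '[[[0,0,0,0,0,0,1],[0,0,0,0,0,0,1],[0,0,0,0,0,0,1],[0,0,0,0,0,0,1],[0,0,0,0,0,0,1],[0,0,0,0,0,0,1],[0,0,0,0,0,0,1]]]' --squeeze 35

```text
t: 7.1
tcp_pos: [0.6423, -0.1413, -0.0007]
eef_rot: [179.9, 0.2, 142.1]
contact_force: [-1.3, -1.1, 6.0]
grip_width: 0.0594
finger_force: 40.3
```

Gripped at 59 mm. Next I'll lift and move to a viewing spot beside the column.

Request:
drive_tool --motion '[[[0,0,-15,0,0,0,1],[0,0,-45,0,0,0,1],[0,0,-90,0,0,0,1],[0,0,-135,0,0,0,1],[0,0,-180,0,0,0,1],[0,0,-225,0,0,0,1],[0,0,-270,0,0,0,1],[0,0,-303,0,0,0,1]]]'

```text
t: 7.9
tcp_pos: [0.641, -0.1407, 0.3048]
eef_rot: [179.9, 0.2, 142.1]
contact_force: [0.8, 0.1, -1.8]
grip_width: 0.0592
finger_force: 39.4
```

```bash
python3 - <<'E'
from plant import arm
from h import *
s=arm.read_state();print(s["t"],s["tcp_pos"],s["grip_width"],s["contact_force"]);print(delta(s,[.545,.195,.30],175.5))
E
```

```text
7.9 [ 0.64096411 -0.14066688  0.30479745] 0.05920545912982651 [ 0.78874692  0.10469275 -1.82701667]
(array([281.9, 206. ,   4.2]), array([  0. ,   0.2, -33.4]))
```

Request:
drive_tool --motion '[[[32,23,0,0,0,-4,1],[72,52,0,0,0,-9,1],[112,82,0,0,0,-14,1],[152,111,0,0,0,-19,1],[192,140,0,0,0,-24,1],[232,170,0,0,0,-28,1],[264,193,0,0,0,-31,1],[282,206,0,0,0,-33.4,1]]]'

```text
t: 8.7
tcp_pos: [0.5436, 0.1979, 0.3009]
eef_rot: [180.0, -0.0, 175.8]
contact_force: [0.7, -0.9, -2.6]
grip_width: 0.0595
finger_force: 39.4
```

Request:
drive_tool --motion '[[[0,0,0,0,0,0,1],[0,0,0,0,0,0,1],[0,0,0,0,0,0,1]]]'

```text
t: 9.0
tcp_pos: [0.5455, 0.194, 0.3005]
eef_rot: [-180.0, -0.0, 175.4]
contact_force: [0.1, 1.1, -2.7]
grip_width: 0.0594
finger_force: 39.4
```

```bash
python3 - <<'E'
from plant import arm
from h import *
s=arm.read_state();print(s["t"],s["tcp_pos"],s["eef_rot"],s["grip_width"],s["contact_force"])
c=arm.calibration("wrist"); im=arm.grab_frame("wrist")[:,:,::-1].copy(); cv2.imwrite("pics/w4.png",im)
X=c["R"]@np.array([.4625,.1972,.12])+c["t"]; u=c["intrinsics"]@X; u=(u/u[2])[:2].astype(int); print(u)
r=white(im,c,u[0],u[1],60,.12); print(r)
c=arm.calibration("top"); im=arm.grab_frame("top")[:,:,::-1].copy(); print(white(im,c,240,254,14,.12))
E
```

```text
9.0 [0.5454743  0.19399964 0.3005267 ] [-1.79975000e+02 -8.46256090e-03  1.75412128e+02] 0.059432292057197064 [ 0.05438557  1.05751797 -2.71304155]
[319 117]
(array([0.4609, 0.2016]), (0.46279013671875, 0.197594970703125), 'n', 1722, 'yaw long', np.float64(20.5), 'tape len', np.float64(0.1017))
(array([0.4672, 0.2147]), (0.46381455078125, 0.2112927734375), 'n', 184, 'yaw long', np.float64(62.1), 'tape len', np.float64(0.058))
```

View pics/w4.png

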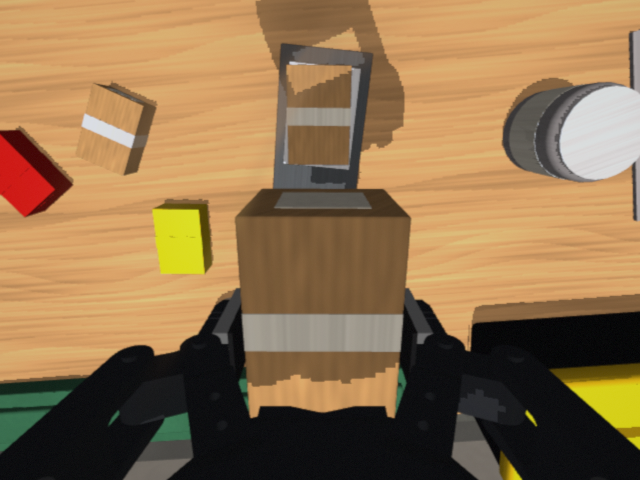

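The wrist view shows the first carton with top corners near (287,66), (352,66), (350,166), (288,164), and its tape centred at (319,117). The held deep carton sits straight in the fingers.

```bash
python3 - <<'E'
from plant import arm
from h import *
s=arm.read_state(); c=arm.calibration("wrist"); im=cv2.imread("pics/w4.png")
print(quad(c,[(287,66),(352,66),(350,166),(288,164)],.12))
h=cv2.cvtColor(im,cv2.COLOR_BGR2HSV); m=np.zeros((480,640),np.uint8); m[98:136,290:349]=(h[98:136,290:349,1]<75)
ys,xs=np.nonzero(m); f=lambda k:np.polyfit(range(292,347),[k(ys[xs==x]) for x in range(292,347)],1)
a,b=f(np.min),f(np.max); P=[ray(c,(x,np.polyval(l,x)),.12)[:2] for l in(a,b) for x in(288,350.5)]
print(np.mean(P,0),[np.degrees(np.arctan2(*(P[i]-P[i+1])[::-1])) for i in(0,2)], a,b)
print(delta(s,[.4625,.1972,.30],175.5))
E
```

```text
(array([0.4628, 0.1972]), np.float64(175.0), np.float64(0.08945), np.float64(0.0605))
[0.46199968 0.19726992] [np.float64(-94.55601666953656), np.float64(-94.55062172621035)] [-9.76989877e-17  1.08000000e+02] [6.7864339e-17 1.2500000e+02]
(array([83.1, -3.4,  0.5]), array([-0. , -0. , -0.1]))
```

Request:
drive_tool --motion '[[[25,-3.3,0,0,0,0,1],[55,-3.3,0,0,0,0,1],[83,-3.3,0,0,0,0,1],[83,-3.3,40,0,0,0,1],[83,-3.3,85,0,0,0,1],[83,-3.3,130,0,0,0,1],[83,-3.3,160,0,0,0,1],[83,-3.3,174,0,0,0,1]]]'

```text
t: 9.9
tcp_pos: [0.4609, 0.1969, 0.1232]
eef_rot: [-179.9, -0.3, 175.4]
contact_force: [-0.6, -0.5, -2.8]
grip_width: 0.0592
finger_force: 39.3
```

Request:
drive_tool --motion '[[[0,0,2,0,0,0,1],[0,0,4,0,0,0,1],[0,0,6,0,0,0,1],[0,0,6,0,0,0,1],[0,0,6,0,0,0,1]]]'

```text
t: 10.4
tcp_pos: [0.4628, 0.1983, 0.1214]
eef_rot: [180.0, 0.1, 175.5]
contact_force: [-0.5, -0.4, -2.7]
grip_width: 0.0594
finger_force: 39.3
```

Request:
drive_tool --motion '[[[0,0,1,0,0,0,1],[0,0,2,0,0,0,1],[0,0,2,0,0,0,1]]]'

```text
t: 10.7
tcp_pos: [0.4626, 0.1982, 0.1191]
eef_rot: [180.0, 0.1, 175.5]
contact_force: [-0.9, 0.0, 1.6]
grip_width: 0.0593
finger_force: 39.9
```

Request:
drive_tool --motion '[[[0,0,0.7,0,0,0,1],[0,0,1.4,0,0,0,1],[0,0,1.4,0,0,0,1]]]'

```text
t: 11.0
tcp_pos: [0.4625, 0.1982, 0.1173]
eef_rot: [180.0, 0.0, 175.5]
contact_force: [-0.4, 0.4, 1.9]
grip_width: 0.0593
finger_force: 39.9
```

Seated, with the force changing from −2.7 to +1.9 N. Releasing now.

Request:
drive_tool --motion '[[[0,0,0,0,0,0,0.2],[0,0,0,0,0,0,-0.2],[0,0,0,0,0,0,-0.6],[0,0,0,0,0,0,-1],[0,0,0,0,0,0,-1],[0,0,0,0,0,0,-1],[0,0,0,0,0,0,-1]]]'

```text
t: 11.7
tcp_pos: [0.4623, 0.1981, 0.117]
eef_rot: [-180.0, -0.0, 175.5]
contact_force: [0.2, 0.1, -0.1]
grip_width: 0.0853
finger_force: 0.0
```

Request:
drive_tool --motion '[[[0,0,-10,0,0,0,-1],[0,0,-40,0,0,0,-1],[0,0,-85,0,0,0,-1],[0,0,-130,0,0,0,-1],[0,0,-175,0,0,0,-1],[-40,0,-183,0,0,0,-1],[-83,0,-183,0,0,0,-1],[-83,0,-183,0,0,0,-1]]]'

```text
t: 12.5
tcp_pos: [0.5481, 0.1907, 0.2965]
eef_rot: [-179.9, -0.3, 175.4]
contact_force: [-0.2, 0.5, -1.0]
grip_width: 0.085
finger_force: 0.0
```

```bash
python3 - <<'E'
from plant import arm
from h import *
s=arm.read_state();print(s["t"],s["tcp_pos"],s["eef_rot"],s["grip_width"],s["contact_force"])
c=arm.calibration("wrist"); im=arm.grab_frame("wrist")[:,:,::-1].copy(); cv2.imwrite("pics/w5.png",im)
X=c["R"]@np.array([.4625,.198,.174])+c["t"]; u=c["intrinsics"]@X; print((u/u[2])[:2])
print(delta(s,[.456,-.056,.30],151))
E
```

```text
12.5 [0.54811807 0.19066913 0.29653477] [-179.86315223   -0.26854464  175.37475235] 0.08504501911749698 [-0.19403505  0.46597848 -0.95986629]
[323.54567352 112.54190276]
(array([  71.9, -253.3,   -2.5]), array([-0.2, -0.2, 24.4]))
```

View pics/w5.png

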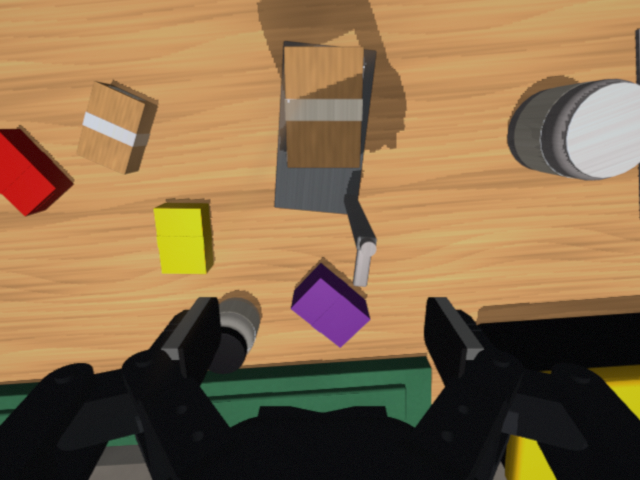

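The deep carton sits square on the first, with corners (285,46), (364,47), (363,168), (286,167) and its tape at (324,110), where I predicted it. Next I'll go over the shallow carton.

Request:
drive_tool --motion '[[[9,-35,0,0,0,3,-1],[20,-80,0,0,0,8,-1],[32,-125,0,0,0,13,-1],[44,-165,0,0,0,17,-1],[56,-205,0,0,0,21,-1],[68,-240,10,0,0,24,-1],[72,-253,25,0,0,24.4,-1],[72,-253,25,0,0,24.4,-1]]]'

```text
t: 13.35
tcp_pos: [0.4517, -0.0558, 0.2747]
eef_rot: [-180.0, -0.0, 151.0]
contact_force: [-0.6, -0.6, -0.5]
grip_width: 0.0853
finger_force: 0.0
```

```bash
python3 - <<'E'
from plant import arm
from h import *
im=arm.grab_frame("wrist"); 
s=arm.read_state();print(s["t"],s["tcp_pos"],s["eef_rot"])
c=arm.calibration("wrist"); im=arm.grab_frame("wrist")[:,:,::-1].copy(); cv2.imwrite("pics/w6.png",im)
X=c["R"]@np.array([.456,-.056,.035])+c["t"]; u=c["intrinsics"]@X; u=(u/u[2])[:2].astype(int)
r=white(im,c,u[0],u[1],40,.035); print(u,r)
c=arm.calibration("top"); im=arm.grab_frame("top")[:,:,::-1].copy();cv2.imwrite("pics/top1.png",im); print('deep',white(im,c,236,252,13,.174))
print(delta(s,[*r[1],-.021],r[6] if 0 else 151))
E
```

```text
13.4 [ 0.45250561 -0.05488049  0.27567295] [1.79979008e+02 2.61580404e-02 1.51046388e+02]
[323 194] (array([ 0.4561, -0.0556]), (0.456128759765625, -0.05549984741210937), 'n', 726, 'yaw long', np.float64(151.1), 'tape len', np.float64(0.061))
deep (array([0.4614, 0.1995]), (0.461404052734375, 0.19969573974609375), 'n', 184, 'yaw long', np.float64(174.5), 'tape len', np.float64(0.0594))
(array([ -3.3,   1.1, 296.7]), array([0., 0., 0.]))
```

Request:
drive_tool --motion '[[[-3.3,1,45,0,0,0,-1],[-3.3,1,90,0,0,0,-1],[-3.3,1,140,0,0,0,-1],[-3.3,1,190,0,0,0,-1],[-3.3,1,235,0,0,0,-1],[-3.3,1,270,0,0,0,-1],[-3.3,1,290,0,0,0,-1],[-3.3,1,296,0,0,0,-1]]]'

```text
t: 14.3
tcp_pos: [0.456, -0.0544, -0.0226]
eef_rot: [-179.9, -0.2, 151.2]
contact_force: [0.5, -0.0, 0.7]
grip_width: 0.0853
finger_force: 0.0
```

Request:
drive_tool --motion '[[[0,0,0,0,0,0,-1],[0,0,0,0,0,0,1],[0,0,0,0,0,0,1],[0,0,0,0,0,0,1],[0,0,0,0,0,0,1],[0,0,0,0,0,0,1],[0,0,0,0,0,0,1],[0,0,0,0,0,0,1]]]' --squeeze 35

```text
t: 15.1
tcp_pos: [0.4583, -0.0558, -0.019]
eef_rot: [179.9, 0.2, 151.1]
contact_force: [0.1, 0.8, 6.5]
grip_width: 0.0593
finger_force: 39.4
```

```bash
python3 - <<'E'
from plant import arm
from h import *
for k in range(3):
    s=arm.read_state();c=arm.calibration("wrist"); im=arm.grab_frame("wrist")[:,:,::-1].copy()
    C=-c["R"].T@c["t"]; print(s["tcp_pos"],C-s["tcp_pos"])
cv2.imwrite("pics/w7.png",im)
X=c["R"]@np.array([.4561,-.0555,.035])+c["t"]; u=c["intrinsics"]@X; print((u/u[2])[:2])
h=cv2.cvtColor(im,cv2.COLOR_BGR2HSV)
for col in(290,305,320,335,350):
    v=np.nonzero(h[250:420,col,1]<70)[0]+250; print(col,v.min() if len(v) else 0,v.max() if len(v) else 0,len(v))
g=cv2.imread("pics/w4.png"); g=cv2.cvtColor(g,cv2.COLOR_BGR2HSV)
for col in(290,320,350):
    v=np.nonzero(g[250:400,col,1]<70)[0]+250; print('deep',col,v.min(),v.max(),len(v))
E
```

```text
[ 0.45832436 -0.05578828 -0.01899415] [-0.06692963  0.03691769  0.17153923]
[ 0.4583361  -0.05581283 -0.01898649] [-0.06694143  0.03694222  0.17153154]
[ 0.45833299 -0.05582435 -0.01898892] [-0.06693828  0.0369538   0.17153403]
[319.99074465 326.78895989]
290 310 419 50
305 310 419 46
320 310 419 44
335 310 419 45
350 310 419 50
deep 290 314 351 38
deep 320 314 351 38
deep 350 314 351 38
```

Request:
drive_tool --motion '[[[0,0,-15,0,0,0,1],[0,0,-50,0,0,0,1],[0,0,-95,0,0,0,1],[0,0,-140,0,0,0,1],[0,0,-190,0,0,0,1],[0,0,-240,0,0,0,1],[0,0,-285,0,0,0,1],[0,0,-300,0,0,0,1]]]'

```text
t: 16.05
tcp_pos: [0.4578, -0.0559, 0.2853]
eef_rot: [179.8, 0.5, 151.1]
contact_force: [0.4, 0.1, -1.8]
grip_width: 0.0594
finger_force: 38.8
```

```bash
python3 - <<'E'
from plant import arm
from h import *
s=arm.read_state();print(s["t"],s["tcp_pos"],s["grip_width"],s["contact_force"]);print(delta(s,[.4637,.1991,.28],175.2))
E
```

```text
16.05 [ 0.45775379 -0.05589689  0.28525879] 0.05940624737034583 [ 0.40736689  0.13195648 -1.82592938]
(array([118.1, 226.1,   4.8]), array([  0. ,   0.5, -24.1]))
```

Request:
drive_tool --motion '[[[16,30,0,0,0,-3,1],[36,68,0,0,0,-7,1],[56,106,0,0,0,-11,1],[76,144,0,0,0,-15,1],[95,182,0,0,0,-19,1],[110,210,0,0,0,-22,1],[118,226,0,0,0,-24.1,1],[118,226,0,0,0,-24.1,1]]]'

```text
t: 16.85
tcp_pos: [0.4622, 0.2011, 0.2789]
eef_rot: [180.0, -0.0, 175.4]
contact_force: [-1.1, -0.4, -2.1]
grip_width: 0.0594
finger_force: 38.7
```

Request:
drive_tool --motion '[[[0,0,25,0,0,0,1],[0,0,60,0,0,0,1],[0,0,90,0,0,0,1],[0,0,110,0,0,0,1],[0,0,118,0,0,0,1],[0,0,118,0,0,0,1],[0,0,118,0,0,0,1]]]'

```text
t: 17.55
tcp_pos: [0.4634, 0.199, 0.1626]
eef_rot: [180.0, 0.1, 175.2]
contact_force: [0.4, 1.1, -1.8]
grip_width: 0.0592
finger_force: 38.7
```

```bash
python3 - <<'E'
from plant import arm
from h import *
s=arm.read_state();print(s["t"],s["tcp_pos"],s["eef_rot"],s["contact_force"]);print(delta(s,[.4637,.1991,.155],175.2))
E
```

```text
17.55 [0.46337266 0.19904675 0.16259154] [1.79958806e+02 1.17608411e-01 1.75162096e+02] [ 0.35713182  1.11771147 -1.7515918 ]
(array([-0.3,  0.1,  7.6]), array([ 0. ,  0.1, -0. ]))
```

On target to 0.4 mm. Lowering gently.

Request:
drive_tool --motion '[[[0,0,1.5,0,0,0,1],[0,0,3,0,0,0,1],[0,0,4.5,0,0,0,1],[0,0,5.5,0,0,0,1],[0,0,5.5,0,0,0,1]]]'

```text
t: 18.05
tcp_pos: [0.4628, 0.1993, 0.1557]
eef_rot: [180.0, 0.0, 175.2]
contact_force: [0.1, -0.2, 0.1]
grip_width: 0.0596
finger_force: 38.9
```

Request:
drive_tool --motion '[[[0,0,0.7,0,0,0,1],[0,0,1.4,0,0,0,1],[0,0,1.4,0,0,0,1]]]'

```text
t: 18.35
tcp_pos: [0.4628, 0.1993, 0.1543]
eef_rot: [180.0, 0.0, 175.2]
contact_force: [0.1, 1.2, 0.2]
grip_width: 0.0594
finger_force: 38.9
```

Request:
drive_tool --motion '[[[0,0,0.7,0,0,0,1],[0,0,0.7,0,0,0,1],[0,0,0.7,0,0,0,0.2],[0,0,0.7,0,0,0,-0.2],[0,0,0.7,0,0,0,-0.6],[0,0,0.7,0,0,0,-1],[0,0,0.7,0,0,0,-1],[0,0,0.7,0,0,0,-1]]]'

```text
t: 19.15
tcp_pos: [0.4627, 0.1992, 0.1534]
eef_rot: [-180.0, -0.0, 175.2]
contact_force: [0.0, 0.4, 0.4]
grip_width: 0.0857
finger_force: 0.0
```

Request:
drive_tool --motion '[[[0,0,0,0,0,0,-1],[0,0,-10,0,0,0,-1],[0,0,-40,0,0,0,-1],[0,0,-80,0,0,0,-1],[0,0,-115,0,0,0,-1],[0,0,-115,0,0,0,1],[0,0,-115,0,0,0,1],[0,0,-115,0,0,0,1]]]'

```text
t: 19.95
tcp_pos: [0.4623, 0.1991, 0.2673]
eef_rot: [-179.9, -0.1, 175.2]
contact_force: [-0.9, -0.2, -0.9]
grip_width: 0.0444
finger_force: 0.0
```

```bash
python3 - <<'E'
from plant import arm
from h import *
im=arm.grab_frame("wrist"); s=arm.read_state();print(s["t"],s["tcp_pos"],s["grip_width"],s["contact_force"])
c=arm.calibration("wrist"); im=arm.grab_frame("wrist")[:,:,::-1].copy(); t=arm.grab_frame("scene")[:,:,::-1]
cv2.imwrite("pics/w8.png",np.hstack([cv2.resize(im,(480,360)),cv2.resize(t[130:250,290:396],(318,360),interpolation=cv2.INTER_CUBIC)]))
for z in(.207,.21): 
    X=c["R"]@np.array([.4615,.1985,z])+c["t"]; u=c["intrinsics"]@X; print(((u/u[2])[:2]*.75).round())
E
```

```text
20.0 [0.46225162 0.19903479 0.26699134] 0.03598169138442821 [0.41317954 0.28012735 0.07488828]
[241. 179.]
[241. 180.]
```

View pics/w8.png

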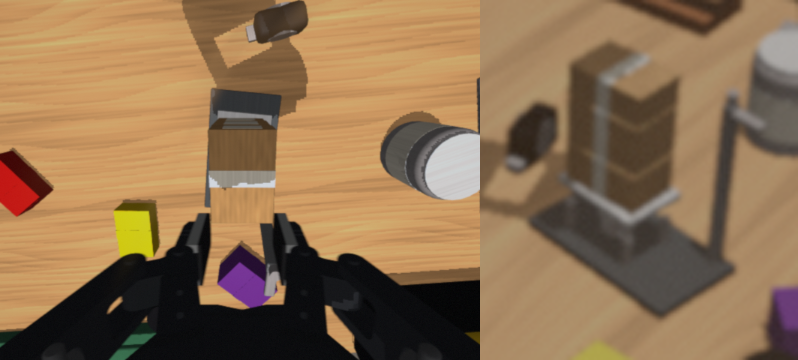

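The column is flush: the scene view shows three aligned cartons with the tape in one line, and the wrist view has the top tape at (242,180), as predicted. Next I'll close the fingers, come down and press.

Request:
drive_tool --motion '[[[0,0,0,0,0,0,1],[0,0,0,0,0,0,1],[0,0,0,0,0,0,1],[0,0,25,0,0,0,1],[0,0,50,0,0,0,1],[0,0,70,0,0,0,1],[0,0,77,0,0,0,1],[0,0,77,0,0,0,1]]]'

```text
t: 20.9
tcp_pos: [0.4624, 0.1991, 0.1908]
eef_rot: [-180.0, -0.1, 175.2]
contact_force: [-0.1, -0.3, -0.1]
grip_width: -0.0001
finger_force: 0.0
```

Request:
drive_tool --motion '[[[0,0,2,0,0,0,1],[0,0,4,0,0,0,1],[0,0,6,0,0,0,1],[0,0,8,0,0,0,1],[0,0,10,0,0,0,1],[0,0,10,0,0,0,1]]]'

```text
t: 21.5
tcp_pos: [0.4626, 0.1992, 0.1812]
eef_rot: [-180.0, -0.0, 175.2]
contact_force: [1.0, -0.3, -0.2]
grip_width: -0.0
finger_force: 0.0
```

Request:
drive_tool --motion '[[[0,0,1,0,0,0,1],[0,0,2,0,0,0,1],[0,0,3,0,0,0,1],[0,0,4,0,0,0,1],[0,0,5,0,0,0,1],[0,0,6,0,0,0,1],[0,0,6,0,0,0,1]]]'

```text
t: 22.2
tcp_pos: [0.4628, 0.1992, 0.1755]
eef_rot: [180.0, 0.0, 175.2]
contact_force: [0.6, -0.5, 2.2]
grip_width: -0.0003
finger_force: 1.1
```

Request:
drive_tool --motion '[[[0,0,1.5,0,0,0,1],[0,0,3,0,0,0,1],[0,0,4.5,0,0,0,1],[0,0,6,0,0,0,1],[0,0,7.5,0,0,0,1],[0,0,9,0,0,0,1],[0,0,10,0,0,0,1],[0,0,10,0,0,0,1]]]'

```text
t: 23.0
tcp_pos: [0.4629, 0.1993, 0.1658]
eef_rot: [180.0, 0.0, 175.2]
contact_force: [-0.9, -0.4, 5.4]
grip_width: -0.0002
finger_force: 3.1
```

Request:
drive_tool --motion '[[[0,0,1,0,0,0,1],[0,0,2,0,0,0,1],[0,0,3,0,0,0,1],[0,0,4,0,0,0,1],[0,0,5,0,0,0,1],[0,0,5,0,0,0,1]]]'

```text
t: 23.6
tcp_pos: [0.463, 0.1993, 0.1612]
eef_rot: [180.0, 0.1, 175.2]
contact_force: [-1.4, -0.2, 7.8]
grip_width: 0.0005
finger_force: 4.0
```

Request:
drive_tool --motion '[[[0,0,0.7,0,0,0,1],[0,0,1.4,0,0,0,1],[0,0,2.1,0,0,0,1],[0,0,2.8,0,0,0,1],[0,0,3.4,0,0,0,1],[0,0,4,0,0,0,1],[0,0,4,0,0,0,1]]]'

```text
t: 24.3
tcp_pos: [0.463, 0.1993, 0.1575]
eef_rot: [180.0, 0.1, 175.2]
contact_force: [-2.2, -1.1, 9.7]
grip_width: -0.0002
finger_force: 4.7
```

Request:
drive_tool --motion '[[[0,0,0.5,0,0,0,1],[0,0,1,0,0,0,1],[0,0,1.5,0,0,0,1],[0,0,2,0,0,0,1],[0,0,2,0,0,0,1]]]'

```text
t: 24.8
tcp_pos: [0.4633, 0.1994, 0.1572]
eef_rot: [179.9, 0.2, 175.2]
contact_force: [-4.7, -2.2, 17.3]
grip_width: 0.0002
finger_force: 8.3
```

The stop is reached: the force jumped to 17 N while z stalled. I'll relieve the side load a little, then hold and check.

Request:
drive_tool --motion '[[[0.3,-0.1,0,0,0,0,1],[0.6,-0.2,0,0,0,0,1],[0.6,-0.2,0,0,0,0,1],[0.6,-0.2,0,0,0,0,1],[0.6,-0.2,0,0,0,0,1],[0.6,-0.2,0,0,0,0,1]]]'

```text
t: 25.4
tcp_pos: [0.4631, 0.1994, 0.1572]
eef_rot: [179.9, 0.2, 175.2]
contact_force: [-1.3, -1.9, 14.7]
grip_width: 0.0002
finger_force: 7.7
```

```bash
python3 - <<'E'
from plant import arm
from h import *
s=arm.read_state();print(s["t"],s["tcp_pos"],s["contact_force"])
im=arm.grab_frame("wrist")[:,:,::-1]; t=arm.grab_frame("scene")[:,:,::-1]
cv2.imwrite("pics/w9.png",np.hstack([cv2.resize(im,(400,300)),cv2.resize(t[130:250,280:440],(400,300),interpolation=cv2.INTER_CUBIC)]))
E
```

```text
25.4 [0.46311916 0.19937162 0.15715266] [-1.28700754 -1.85252092 14.66352114]
```

View pics/w9.png

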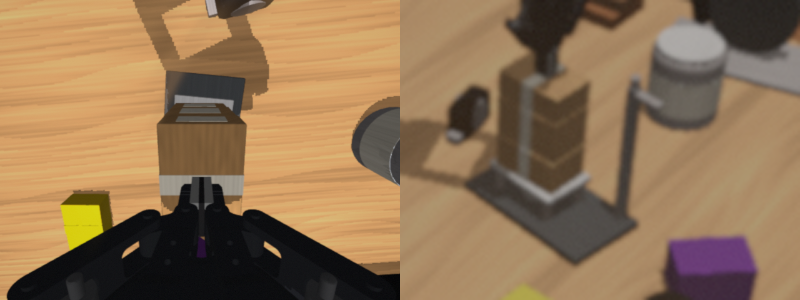

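The column is straight, the platform sits low, and the tips press the middle of the shallow carton. I'll add a small margin of push, then hand in.

Request:
drive_tool --motion '[[[0.2,0,0.4,0,0,0,1],[0.3,0,0.8,0,0,0,1],[0.3,0,0.8,0,0,0,1],[0.3,0,0.8,0,0,0,1],[0.3,0,0.8,0,0,0,1]]]'

```text
t: 26.0
tcp_pos: [0.4632, 0.1994, 0.1571]
eef_rot: [179.9, 0.3, 175.2]
contact_force: [-3.7, -1.5, 18.3]
grip_width: -0.0001
finger_force: 9.3
```

```bash
python3 -c "
from plant import arm
s=arm.read_state();print(s['tcp_pos'],s['contact_force'])
if 12<s['contact_force'][2]<35: print(arm.finish_job())"
```

```text
[0.46318689 0.19942937 0.15714609] [-3.69202853 -1.50392588 18.30977659]
the job is handed in; nothing more can be done
None
```

I stacked the deep and then the shallow carton flush on the first, pressed the column down onto its stop and handed the job in at 26 s, still holding it with about 18 N; no verdict came back.

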